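# Unlock the tool drawer with the T-key

### The arm

A 6-joint arm with a two-finger parallel gripper is mounted at the origin on the work surface. World frame = base frame: x ahead of the robot, y to its left, z up, the work surface at z = 0. Lengths are in mm, angles in rad, forces in N, time in s.
With the tool pointing down it reaches from about 350 to 975 mm from the base axis. Payload 7.1 kg.
Tool frame: the origin (TCP) lies at the very end of the fingers, on their centre line; the grasp point (between the pads) lies 19 mm behind it; z points along the fingers, y is the direction in which the jaws open and shut (so a half turn about z gives the same grasp; the last joint's range is limited). The gripper opens to 88 mm and grips with 3 to 60 N. Pads are 20 mm wide; open, the fingers measure 115 mm over their backs; the gripper's body (75 mm by 178 mm) begins 61 mm behind the grasp point.
Start: joints at [-1.335, 0.423, 1.63, -0, 1.089, -0.019], TCP at [157.551, -604.799, 222.675] pointing down, gripper open.
Joint ranges: [-3, 3], [-0.9, 2.11], [0.09, 2.58], [-1.31, 4.45], [0.11, 2.69], [-2.54, 2.54]. Speed limits (rad/s): [2.39, 2.39, 3.01, 3.14, 3.14, 3.14].

### API

Orientations are given as a rotation vector (axis times angle).
In Python, from workcell import readout, imaging, close_job gives the robot as it stands.
- The arm moves only by the tool carry_out, never from a script. Its argument "rows" is a list of rows, each a list of 3 entries, a list of its own where there are three numbers: the shift along the tool's x, y, z in m, then the turn, a rotation vector about the tool's x, y, z in rad, then the closure, from 0 (fully open) to 1 (shut). In form: [[[dx, dy, dz], [wx, wy, wz], hand], ...]. A call has 1 to 12 rows; each row shifts and turns the commanded pose from where the row before left it, along the tool's axes as they then stand; what a row does not reach is not made up. A row lasts 1/12 s, in which the tool goes at most 41.7 mm and 7.16 degrees, less where a joint would pass 70% of its speed; a pose out of reach is approached as far as the arm can. A call with a gripper value outside its range is refused whole. The fingers move at their own pace and stop on an object; the grip force is fixed at half the most. Time passes only in rows, so rows that do not move let the fingers close. It gives the time, the measured TCP pose, the force and the opening at its end, in the units of the state.
- readout.get_obs(): the state, without advancing time (a new reading comes with each control period).
- imaging.get_image(name): name is "side" or "top" or "wrist"; returns the picture (384x512x3 uint8, red, green, blue); there is no depth.
- imaging.camera_params(name): a dict with "fx", "fy", "cx", "cy" (pixels), "rvec" (rotation vector, rad) and "tvec" (3), from world to camera coordinates, as OpenCV has them; the wrist camera has in their place "T_tool_cam" (4x4, takes a point from camera to tool coordinates, whose origin is the TCP and whose axes are the flange's). Camera axes: x right, y down, z forward; pixel columns grow to the right and rows downward; lengths in mm; the calibration is good to about 2 mm. A picture is of the moment at which its call begins: read the wrist's pose just before it. camera_params takes no time and is no camera call.
- close_job(): hands the job in, once; it reports no verdict.
The state is a dict: "t": time; "qpos": joint angles; "qvel": joint speeds; "joint_torque": joint torques, N m; "ee_pos": TCP position; "orientation": TCP orientation; "ft_force": force on the tool from outside, world axes, zero at the start; "moment": the same for the moment, N m; "width": finger opening in mm.
Only numpy, scipy, OpenCV 4.12 (cv2) and the standard library are available. Lean on these libraries where they do the work, as an engineer would, in place of code of your own. Each camera call takes 0.05 s, during which the arm holds its last target.

### The job

Take the T-handled key out of its stand, feel it gently into the keyhole on top of the grey drawer unit, and press it fully home. Then turn it clockwise (seen from above) to its stop so that the hidden bolt lets go and the drawer springs open. Leave the key in the lock and the drawer open, let go, and do not disturb the other things on the bench.

Things in the scene. Friction and masses are not known exactly. Their poses are not given: they have to be found in the camera images.
- key: Plain steel T-key, 80 g, upright in the stand. Origin: centre of the underside of its bit (lower end); z up the shank. Bit: flat bar 22 mm along x, 5 along y, 8 high. Round shank, diameter 6 mm. Handle bar: 46 mm along x, 10 mm thick along y, from z 56 to 74 mm; grip it across its thickness at z 65. Alike after a half turn about z.
- stand: Grey printed block 56 x 44 mm (x, y), 45 mm high, fixed. Origin: centre of its underside. A slot 38 mm deep in its top (about 1 mm of play) holds the key, axes parallel, the key's origin 7 mm above the bench. Draw the key straight up by 40 mm or more.
- cabinet: Grey drawer unit 180 (x) x 260 (y) x 100 mm high, fixed. Origin: centre of its underside; its front, with the drawer, looks to its own -x. On its top an aluminium lock plate, 52 (x) x 66 (y) mm, top at height 106 mm, with the keyhole in its middle: a slot 25 mm along the unit's x, 7 mm along its y, with a 1 mm bevel at the rim. The key's x must lie along the unit's x to enter.
- lock_mid (a point): Middle of the lock plate's sideways travel, at the height of its top: 30 mm in front (own -x) of the unit's origin, 106 mm up; axes as the unit's. The plate floats: it sits, and stays, with its keyhole anywhere up to 14 mm either way from here along the unit's y (exact along x). Find it by pressing lightly and sliding along y until the bit drops in and the rim stops it.
- lock_spring (a point): Where the top of the lock plate comes when it is pressed right down, 101 mm above the unit's underside, 5 mm below lock_mid. The plate is sprung: it starts to sink at about 3 N and reaches this point at about 11 N; beyond that it is rigid. A press of 5 to 8 N is right for feeling. In the lock the long key levers: a side force on the handle acts some six times over on the lock, so ease side forces over 5 N; 45 N on the lock is forcing it.
- lock_home (a point): Where the key's origin comes when fully home, on the lock's floor, 21 mm below the top of the plate, 85 mm above the unit's underside (down to 80 mm while the sprung plate is pressed); sideways it moves with the keyhole. Only there, with the bit below the 10 mm thick plate, can the key turn; once turned it is held under the plate.
- lock_core (a joint): Turn of the lock's core, which turns with the key: 0 rad at the start, growing clockwise seen from above to a rigid stop at 1.4 rad; it stays where it is left. Turning takes about 0.06 N m. The bolt clears the drawer at about 0.5 rad, or 0.95 rad while the plate is pressed right down.
- drawer (a joint): How far the drawer stands out, m: 0 shut, 0.04 fully out (own -x of the unit). The bolt holds it against a spring of about 6 N; when the bolt lets go it springs out by itself to 0.04. It needs no pulling.
- jaw: White printed L-shaped gripper jaw, 50 x 20 x 38 mm, lying on the rear of the drawer unit's top. Origin: centre of its underside. To be left alone.
- motor: Small black square motor, 32 x 32 mm, 43 mm high with its shaft, on the bench 85 mm from the stand along the stand's own x. Origin: centre of its underside. To be left alone.
- actuator: Upright clear cylinder module with black foot and white knob, 48 mm in diameter, 106 mm high, at the back of the bench. Origin: centre of its underside. To be left alone.
- tray: Shallow tan printed tray, 110 x 150 x 22 mm, at the back of the bench. Origin: centre of its underside. To be left alone.
- driver: Screwdriver 170 mm long lying at the right of the bench. To be left alone.
- spool: Black empty spool, 90 mm in diameter, 40 mm high, at the left of the bench. Origin: centre of its underside. To be left alone.

How it is judged:
By the outcome, as a careful person would: the job done as asked, in the order asked, and still so for the second after the job is handed in, with the robot touching nothing.
It also fails if it takes over 72 s, if anything falls off the work surface, if the arm or the gripper's body presses on something with over 40 N, if the wrist force passes 120 N, or if a joint passes its speed limit or range.

## Working session

There is one attempt and no reset: what is moved stays moved. The work goes in short steps, Python scripts to look and compute and a tool call to move; the robot and the scene stay as the last step left them, time stands still between calls to the robot, and variables do not carry over. Pictures are saved under pics/ and viewed, and the job is handed in when it is done.

Besides the shell and the picture viewer there is one more tool, called after "Emit:" by a JSON object that holds its "op" and its "data". carry_out: Moves the arm, as the interface text tells. Its arguments: {"type":"object","properties":{"rows":{"type":"array","items":{"type":"array"}}},"required":["rows"]}

```bash
ls; mkdir -p pics
python3 - <<'E'
from workcell import readout, imaging
import cv2
print(readout.get_obs())
for n in ["side","top","wrist"]:
    print(n,imaging.camera_params(n))
    cv2.imwrite(f"pics/a_{n}.png",imaging.get_image(n)[:,:,::-1])
E
```

```text
pics
{'t': 0.0, 'qpos': array([-1.33498612e+00,  4.23805431e-01,  1.63068693e+00, -3.21157876e-06,
        1.08860945e+00, -1.89797366e-02]), 'qvel': array([-6.70440185e-04, -2.42093994e-03, -1.01163302e-04,  1.17616866e-03,
       -6.05657872e-04, -7.86829869e-06]), 'joint_torque': array([-1.86892081e-03, -5.44624937e+01, -2.73665750e+01,  6.43539196e-02,
        2.28288188e-02, -1.00308598e-04]), 'ee_pos': array([ 157.43235753, -604.27104934,  221.92501632]), 'orientation': array([-3.11464577e+00, -3.98953162e-01,  2.60820860e-04]), 'ft_force': array([ 1.24388468, -0.28432899, -0.20271165]), 'moment': array([-0.06947718,  0.04761868, -0.01887482]), 'width': 88.14901130341082}
side {'fx': 395.189064287633, 'fy': 395.189064287633, 'cx': 261.0385525152318, 'cy': 185.91711710623383, 'rvec': array([ 0.60952776, -2.54486128,  1.33991904]), 'tvec': array([ 525.49624276,  240.78434475, 1005.10536045])}
top {'fx': 346.8270792979921, 'fy': 346.8270792979921, 'cx': 258.12021219339726, 'cy': 193.8066343461487, 'rvec': array([ 2.15688217, -2.21313264,  0.11339575]), 'tvec': array([  -9.4325497 ,  581.39367962, 1158.86691825])}
wrist {'fx': 307.5399622396806, 'fy': 307.5399622396806, 'cx': 253.889316340872, 'cy': 191.82046598001932, 'T_tool_cam': array([[ 1.01950321e-03, -9.69237317e-01, -2.46125951e-01,
         6.72928103e+01],
       [ 9.99999297e-01,  8.39069287e-04,  8.37966203e-04,
         1.92809278e-01],
       [-6.05671389e-04, -2.46126632e-01,  9.69237491e-01,
        -1.61449338e+02],
       [ 0.00000000e+00,  0.00000000e+00,  0.00000000e+00,
         1.00000000e+00]])}
```

View pics/a_top.png

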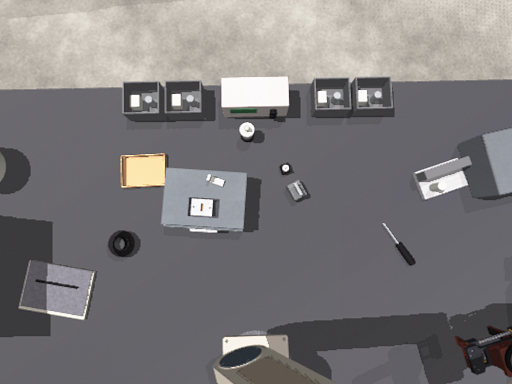

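View pics/a_side.png

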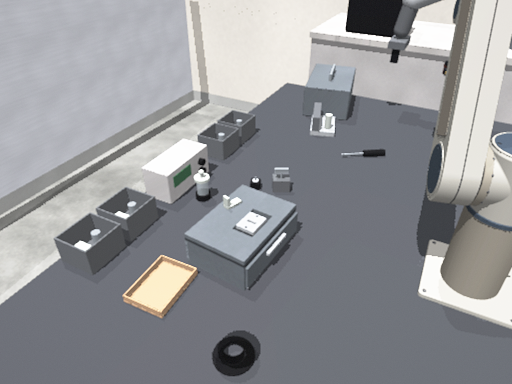

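View pics/a_wrist.png

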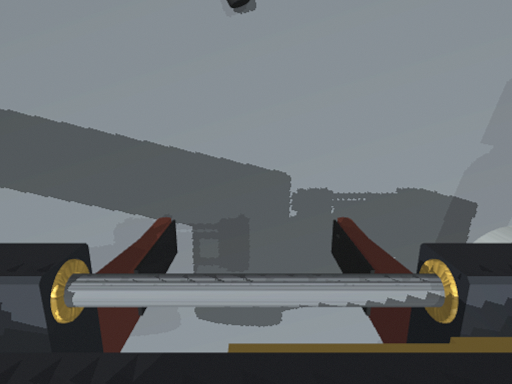

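```bash
cat > h.py <<'E'
import numpy as np, cv2
from workcell import readout, imaging
from scipy.spatial.transform import Rotation as R
def cam(n,obs=None):
    p=imaging.camera_params(n)
    K=np.array([[p['fx'],0,p['cx']],[0,p['fy'],p['cy']],[0,0,1]])
    if 'rvec' in p: return K,R.from_rotvec(p['rvec']).as_matrix(),np.array(p['tvec'])
    obs=obs or readout.get_obs()
    T=np.eye(4);T[:3,:3]=R.from_rotvec(obs['orientation']).as_matrix();T[:3,3]=obs['ee_pos']
    M=np.linalg.inv(T@p['T_tool_cam']); return K,M[:3,:3],M[:3,3]
def proj(c,X):
    K,r,t=c; Y=(np.atleast_2d(X)@r.T+t)@K.T; return Y[:,:2]/Y[:,2:]
def back(c,uv,z):
    K,r,t=c; d=r.T@np.linalg.solve(K,[uv[0],uv[1],1]); o=-r.T@t; return o+d*(z-o[2])/d[2]
def crop(src,dst,x0,y0,w,h,s):
    im=cv2.imread(src)[y0:y0+h,x0:x0+w]; cv2.imwrite(dst,cv2.resize(im,None,fx=s,fy=s,interpolation=cv2.INTER_CUBIC))
E
python3 - <<'E'
from h import *
crop('pics/a_top.png','pics/b1.png',155,150,160,100,5)
crop('pics/a_side.png','pics/b2.png',180,150,130,130,5)
c=cam('top')
print(back(c,(299,190),70),back(c,(286,169),40),back(c,(205,200),100),back(c,(202,208),106))
E
```

```text
[ 586.29936505 -158.56641487   70.        ] [ 661.88586174 -121.06744439   40.        ] [558.93084422 146.67581421 100.        ] [533.38725322 155.65719668 106.        ]
```

View pics/b1.png

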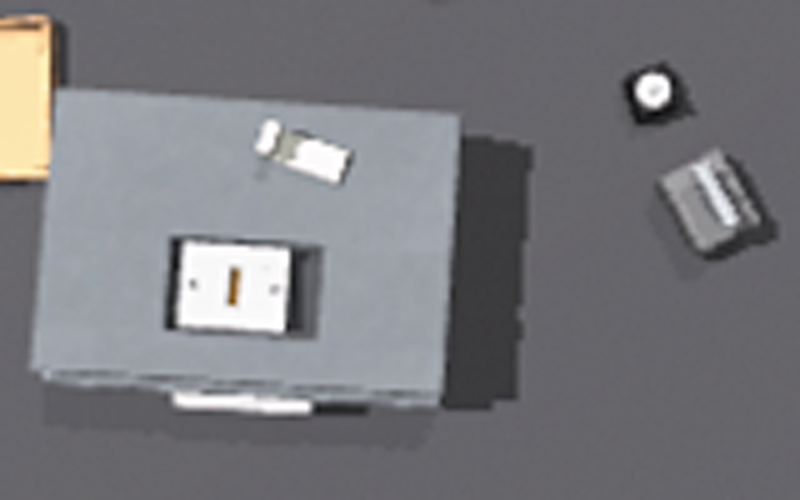

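View pics/b2.png

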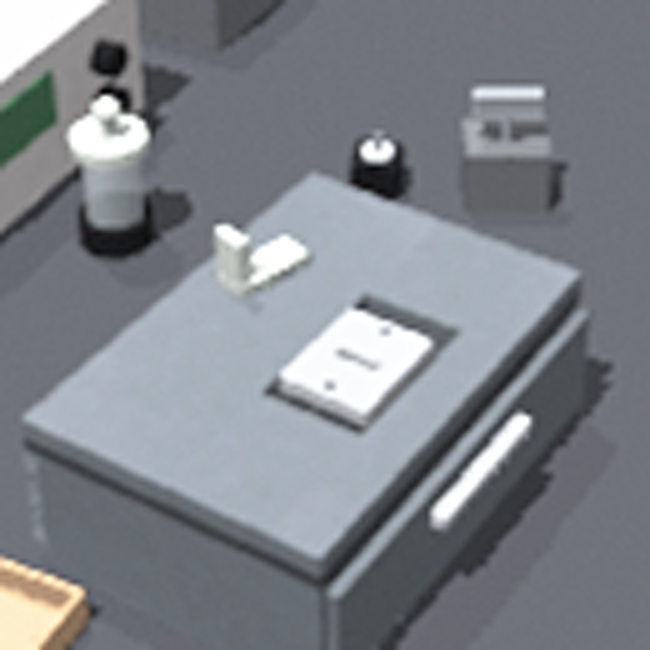

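Run:
```python
from h import *
c=cam('top'); s=cam('side')
f=lambda u,v:(155+(u+.5)/5-.5,150+(v+.5)/5-.5)
g=lambda u,v:(180+(u+.5)/5-.5,150+(v+.5)/5-.5)
for n,uv,z in [('bl',(57,89),100),('br',(460,114),100),('fr',(440,402),100),('fl',(32,369),100),('hole0',(233,268),106),('hole1',(232,305),106),('hole',(233,286),106),('bar0',(697,165),81),('bar1',(734,226),81),('motor',(652,91),43)]:
    print(n,back(c,f(*uv),z))
for n,uv,z in [('bl',(318,172),100),('br',(580,272),100),('fr',(325,565),100),('fl',(25,425),100),('hole',(358,357),106),('bar0',(475,93),81),('bar1',(544,93),81)]:
    print('side',n,back(s,g(*uv),z))
```

```text
bl [666.83576207 269.99807212 100.        ]
br [644.45121467  12.15906392 100.        ]
fr [460.6932892   29.15554938 100.        ]
fl [488.32225018 286.3557458  100.        ]
hole0 [548.64846712 157.99338324 106.        ]
hole1 [525.2521835  158.90986689 106.        ]
hole [537.24777019 158.13284609 106.        ]
bar0 [ 609.94670576 -141.58123257   81.        ]
bar1 [ 569.35415307 -164.31608254   81.        ]
motor [ 665.60175841 -117.50689407   43.        ]
side bl [642.64100939  10.82119873 100.        ]
side br [467.13480773  29.57070823 100.        ]
side fr [486.26923729 290.28531278 100.        ]
side fl [664.77139104 274.57764941 100.        ]
side hole [538.75592578 157.66560356 106.        ]
side bar0 [ 609.53133084 -140.44387411   81.        ]
side bar1 [ 569.81994708 -161.36232718   81.        ]
```

Emit:
{"op": "carry_out", "data": {"rows": [[[0.0332,-0.0206,0],[0,0,0],0],[[0.0332,-0.0206,0],[0,0,0],0],[[0.0332,-0.0206,0],[0,0,0],0],[[0.0332,-0.0206,0],[0,0,0],0],[[0.0332,-0.0206,0],[0,0,0],0],[[0.0332,-0.0206,0],[0,0,0],0],[[0.0332,-0.0206,0],[0,0,0],0],[[0.0332,-0.0206,0],[0,0,0],0],[[0.0332,-0.0206,0],[0,0,0],0],[[0.0332,-0.0206,0],[0,0,0],0],[[0.0332,-0.0206,0],[0,0,0],0],[[0.0332,-0.0206,0],[0,0,0],0]]}}

```text
t: 1.15
ee_pos: [481.7, -263.5, 222.6]
orientation: [-3.116, -0.399, 0.0]
ft_force: [0.6, -1.0, -1.0]
width: 87.8
```

Emit:
{"op": "carry_out", "data": {"rows": [[[0.0332,-0.0206,0],[0,0,0],0],[[0.0332,-0.0206,0],[0,0,0],0],[[0.0332,-0.0206,0],[0,0,0],0],[[0.0332,-0.0206,0],[0,0,0],0],[[0,0,0],[0,0,-0.12],0],[[0,0,0],[0,0,-0.12],0],[[0,0,0],[0,0,0],0],[[0,0,0],[0,0,0],0]]}}

```text
t: 1.82
ee_pos: [588.3, -151.8, 222.3]
orientation: [-3.047, -0.764, 0.001]
ft_force: [-0.2, -0.2, -0.6]
width: 87.8
```

Run:
```python
from h import *
o=readout.get_obs()
im=imaging.get_image('wrist')[:,:,::-1].copy()
M=R.from_rotvec(o['orientation']).as_matrix()
print(o['t'],o['ee_pos'],np.round(M,4),o['qpos'],o['ft_force'])
np.savez('w1.npz',p=o['ee_pos'],o=o['orientation'])
cv2.imwrite('pics/c.png',im); crop('pics/c.png','pics/c2.png',180,100,160,120,5)
```

```text
1.8167 [ 588.3150198  -151.77040224  222.34020568] [[ 8.816e-01  4.720e-01 -7.000e-04]
 [ 4.720e-01 -8.816e-01  2.000e-04]
 [-5.000e-04 -5.000e-04 -1.000e+00]] [-2.72046329e-01  3.98424594e-01  1.66960434e+00 -2.46079475e-05
  1.07427010e+00  8.07248862e-01] [-0.21667505 -0.15997766 -0.61026751]
```

View pics/c.png

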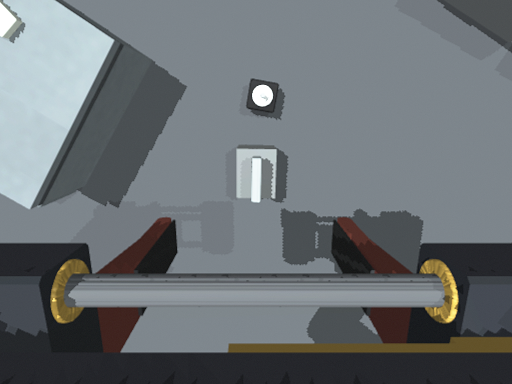

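View pics/c2.png

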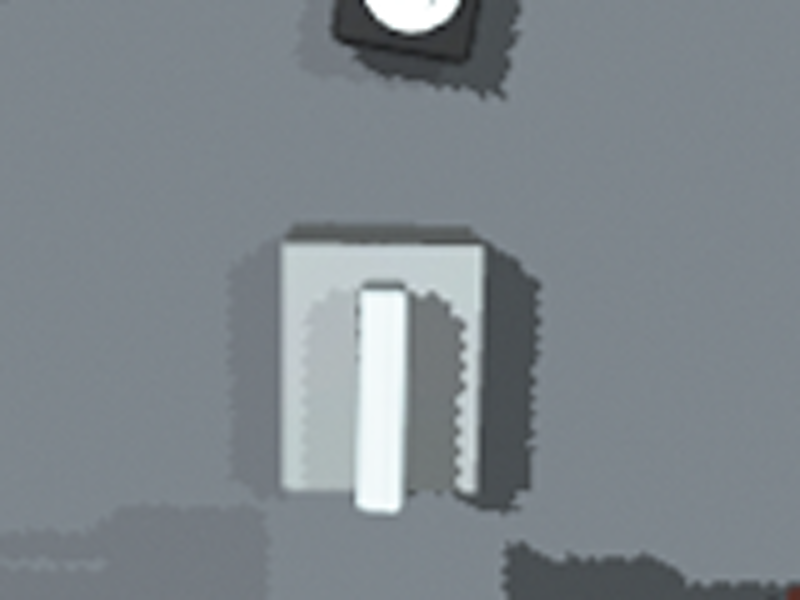

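Run:
```python
from h import *
d=np.load('w1.npz'); c=cam('wrist',{'ee_pos':d['p'],'orientation':d['o']})
g=lambda u,v:(180+(u+.5)/5-.5,100+(v+.5)/5-.5)
a=back(c,g(384,289),81);b=back(c,g(380,512),81)
e=a-b; print(a,b,(a+b)/2,np.arctan2(e[1],e[0]),np.linalg.norm(e))
for q in [((283,243),(283,490)),((485,243),(478,492))]:
    A=back(c,g(*q[0]),45);B=back(c,g(*q[1]),45);E=A-B;print(A,B,np.arctan2(E[1],E[0]),np.linalg.norm(E))
M=R.from_rotvec(d['o']).as_matrix(); th=np.arctan2(M[1,0],M[0,0]); print(th, M.T@((a+b)/2-d['p']))
```

```text
[ 612.00653004 -142.39648797   81.        ] [ 571.26804654 -163.43328408   81.        ] [ 591.63728829 -152.91488603   81.        ] 0.47667057511739214 45.84943651111038
[ 606.17931368 -120.68723443   45.        ] [ 556.29004293 -146.55497252   45.        ] 0.478340225419497 56.19679003562
[ 627.1362086  -159.73917794   45.        ] [ 576.93826953 -186.03430094   45.        ] 0.4825283711695339 56.668038438940094
0.49151299046409175 [  2.46306374   2.6438078  141.3376972 ]
```

Emit:
{"op": "carry_out", "data": {"rows": [[[0.0025,0.0026,0.02],[0,0,0.011],0],[[0,0,0.035],[0,0,0],0],[[0,0,0.035],[0,0,0],0],[[0,0,0.03],[0,0,0],0],[[0,0,0.02],[0,0,0],0.3],[[0,0,0.015],[0,0,0],0.5],[[0,0,0.01],[0,0,0],0.5],[[0,0,0.004],[0,0,0],0.5],[[0,0,0],[0,0,0],0.5],[[0,0,0],[0,0,0],0.5]]}}

```text
t: 2.7
ee_pos: [592.5, -153.4, 54.4]
orientation: [3.05, 0.751, 0.002]
ft_force: [0.5, -0.5, 0.3]
width: 51.6
```

Run:
```python
from h import *
o=readout.get_obs()
print(o)
im=imaging.get_image('wrist')[:,:,::-1].copy()
cv2.imwrite('pics/d.png',im)
```

```text
{'t': 2.7, 'qpos': array([-2.72888010e-01,  6.29685995e-01,  1.74681418e+00,  2.08284385e-05,
        7.63983955e-01,  8.15292151e-01]), 'qvel': array([ 0.00326736, -0.01149061, -0.00562308, -0.00083372,  0.00083217,
       -0.00356304]), 'joint_torque': array([-6.55022962e-02, -5.71799541e+01, -1.90213037e+01,  3.95158958e-02,
       -4.15113266e-02,  1.43610674e-02]), 'ee_pos': array([ 592.4555489 , -153.44855029,   54.41659199]), 'orientation': array([3.05005686e+00, 7.50605560e-01, 1.52697559e-03]), 'ft_force': array([ 0.53041613, -0.54815051,  0.33288363]), 'moment': array([-0.06053811, -0.0082076 ,  0.00143744]), 'width': 51.55279412511899}
```

View pics/d.png

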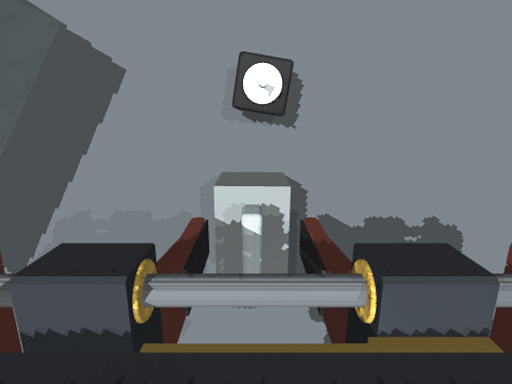

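Emit:
{"op": "carry_out", "data": {"rows": [[[0,0,0.0014],[0,0,0],0.8],[[0,0,0],[0,0,0],0.9],[[0,0,0],[0,0,0],1],[[0,0,0],[0,0,0],1],[[0,0,0],[0,0,0],1],[[0,0,0],[0,0,0],1],[[0,0,0],[0,0,0],1],[[0,0,0],[0,0,0],1]]}}

```text
t: 3.42
ee_pos: [592.0, -153.0, 52.4]
orientation: [-3.05, -0.752, -0.0]
ft_force: [-0.9, 0.6, 2.0]
width: 10.0
```

Emit:
{"op": "carry_out", "data": {"rows": [[[0,0,-0.003],[0,0,0],1],[[0,0,-0.008],[0,0,0],1],[[0,0,-0.012],[0,0,0],1],[[0,0,-0.015],[0,0,0],1],[[0,0,-0.018],[0,0,0],1],[[0,0,-0.02],[0,0,0],1],[[0,0,-0.022],[0,0,0],1],[[0,0,-0.022],[0,0,0],1],[[0,0,-0.02],[0,0,0],1],[[0,0,-0.008],[0,0,0],1],[[0,0,0],[0,0,0],1]]}}

```text
t: 4.33
ee_pos: [593.3, -153.5, 203.4]
orientation: [3.048, 0.752, 0.007]
ft_force: [1.3, -1.4, -0.5]
width: 9.8
```

Run:
```python
from h import *
o=readout.get_obs()
print(o['ee_pos'],o['ft_force'],o['moment'],o['width'],o['qpos'])
cv2.imwrite('pics/e.png',imaging.get_image('side')[:,:,::-1])
cv2.imwrite('pics/e_w.png',imaging.get_image('wrist')[:,:,::-1])
crop('pics/e.png','pics/e2.png',180,60,160,120,5)
```

```text
[ 593.33206855 -153.49045197  203.35124667] [ 1.27452183 -1.43223319 -0.5318513 ] [-0.08717755  0.01838053  0.00953608] 9.802645595859953 [-2.72529218e-01  4.25229607e-01  1.67651798e+00 -7.32613144e-05
  1.03482684e+00  8.14545415e-01]
```

View pics/e2.png

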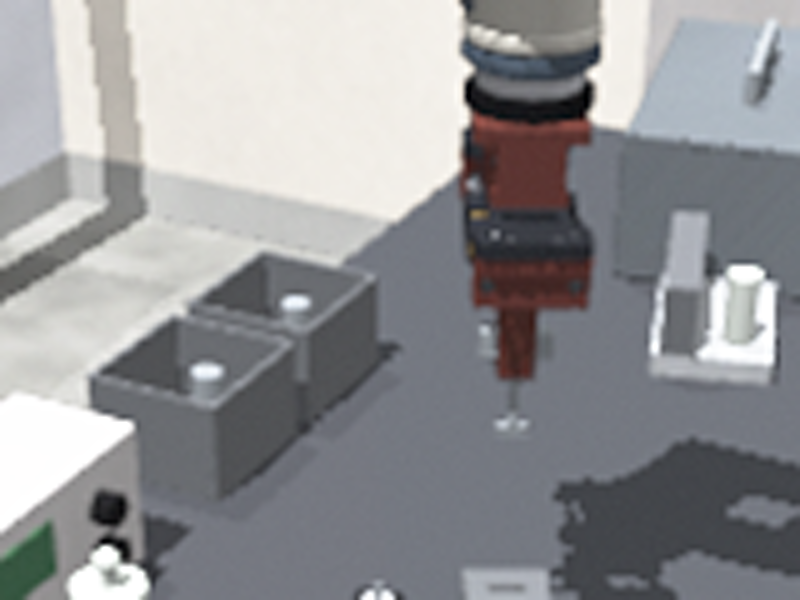

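View pics/e_w.png

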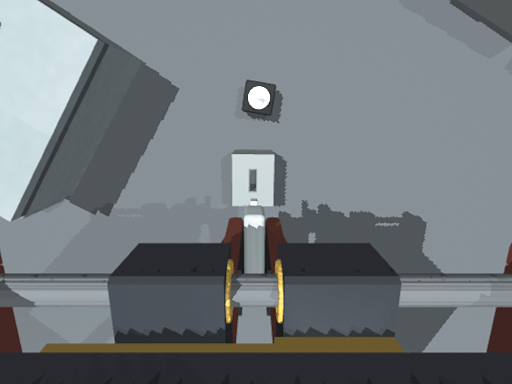

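Emit:
{"op": "carry_out", "data": {"rows": [[[0.006,-0.015,0],[0,0,0],1],[[0.0129,-0.0321,0],[0,0,0],1],[[0.0129,-0.0321,0],[0,0,0],1],[[0.0129,-0.0321,0],[0,0,0],1],[[0.0129,-0.0321,0],[0,0,0],1],[[0.0129,-0.0321,0],[0,0,0],1],[[0.0129,-0.0321,0],[0,0,0],1],[[0.0129,-0.0321,0],[0,0,0],1],[[0.0129,-0.0321,0],[0,0,0],1],[[0.006,-0.016,0],[0,0,0],1],[[0,0,0],[0,0,-0.06],1],[[0,0,0],[0,0,-0.12],1]]}}

```text
t: 5.43
ee_pos: [558.3, 157.4, 198.5]
orientation: [-2.967, -1.031, 0.005]
ft_force: [1.0, -0.6, -1.2]
width: 10.1
```

Emit:
{"op": "carry_out", "data": {"rows": [[[0,0,0],[0,0,-0.12],1],[[0,0,0],[0,0,-0.12],1],[[0,0,0],[0,0,-0.12],1],[[0,0,0],[0,0,-0.12],1],[[0,0,0],[0,0,-0.12],1],[[0,0,0],[0,0,-0.12],1],[[0,0,0],[0,0,-0.12],1],[[0,0,0],[0,0,-0.12],1],[[0,0,0],[0,0,-0.12],1],[[0,0,0],[0,0,-0.12],1],[[0,0,0],[0,0,-0.12],1],[[0,0,0],[0,0,-0.12],1]]}}

```text
t: 6.43
ee_pos: [558.6, 155.8, 198.5]
orientation: [-1.548, -2.731, 0.003]
ft_force: [-0.0, 0.2, -0.9]
width: 9.5
```

Emit:
{"op": "carry_out", "data": {"rows": [[[0,0,0],[0,0,-0.12],1],[[0,0,0],[0,0,-0.12],1],[[0,0,0],[0,0,-0.12],1],[[0,0,0],[0,0,-0.12],1],[[0,0,0],[0,0,-0.12],1],[[0,0,0],[0,0,-0.12],1],[[0,0,0],[0,0,-0.12],1],[[0,0,0],[0,0,-0.11],1],[[0,0,0],[0,0,0],1],[[0,0,0],[0,0,0],1],[[0,0,0],[0,0,0],1]]}}

```text
t: 7.35
ee_pos: [559.4, 155.6, 199.5]
orientation: [-0.142, -3.137, 0.001]
ft_force: [0.0, -0.4, -0.2]
width: 9.9
```

Run:
```python
from h import *
o=readout.get_obs()
im=imaging.get_image('wrist')[:,:,::-1].copy()
M=R.from_rotvec(o['orientation']).as_matrix(); print(np.arctan2(M[1,0],M[0,0]))
print(o['t'],o['ee_pos'],o['ft_force'],o['moment'],o['width'],o['qpos'],M[:,2])
np.savez('w2.npz',p=o['ee_pos'],o=o['orientation'])
cv2.imwrite('pics/f.png',im); crop('pics/f.png','pics/f2.png',180,120,160,120,5)
```

```text
3.050920257904108
7.35 [559.36775333 155.56422006 199.46333494] [ 0.04316224 -0.4312775  -0.19990071] [ 0.04342801 -0.14345351 -0.00282689] 9.947856661789544 [ 2.50710071e-01  3.87140431e-01  1.74767994e+00  9.97680042e-05
  1.00833248e+00 -1.22946746e+00] [-1.53235550e-03 -3.05311976e-04 -9.99998779e-01]
```

View pics/f.png

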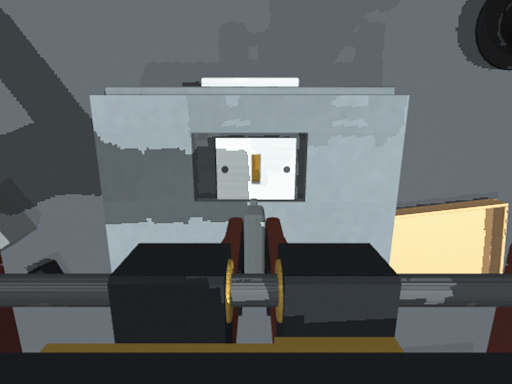

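View pics/f2.png

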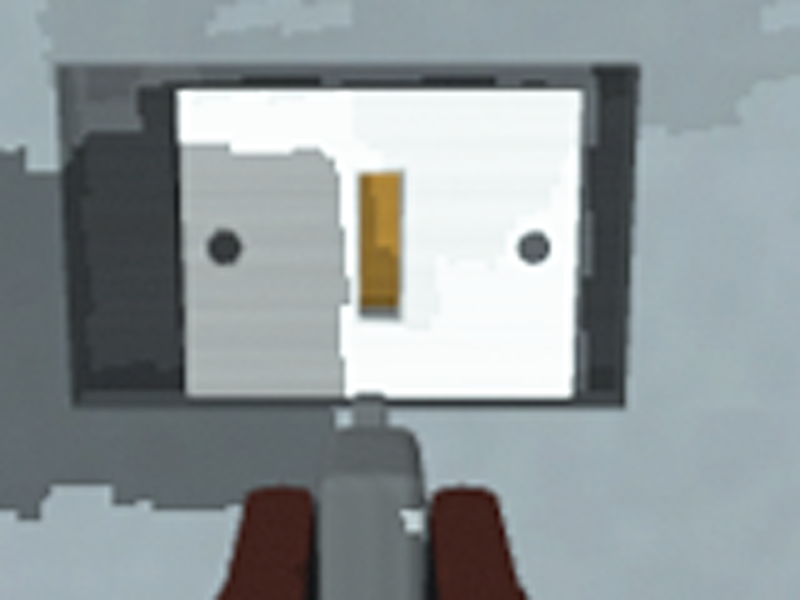

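Run:
```python
from h import *
d=np.load('w2.npz'); c=cam('wrist',{'ee_pos':d['p'],'orientation':d['o']})
g=lambda u,v:(180+(u+.5)/5-.5,120+(v+.5)/5-.5)
P=[back(c,g(*q),106) for q in [(177,88),(584,88),(187,398),(576,398)]]
print(np.array(P)); print('centre',np.mean(P,0))
for i,j in [(0,1),(2,3),(0,2),(1,3)]:
    e=P[j]-P[i]; print(np.arctan2(e[1],e[0]),np.linalg.norm(e))
H=[back(c,g(*q),106) for q in [(360,171),(404,170),(358,318),(402,318)]]
print(np.array(H));print('hole',np.mean(H,0))
h0=back(c,g(225,247),106);h1=back(c,g(534,247),106);print('screws',(h0+h1)/2,np.arctan2(*(h1-h0)[[1,0]]))
M=R.from_rotvec(d['o']).as_matrix()
for X in (np.mean(P,0),np.mean(H,0),(h0+h1)/2): print(M.T@(X-d['p']))
# bit corners projected
print(proj(c,[d['p']+M@np.array([x,0,46]) for x in (-11,0,11)]), g(372,398))
```

```text
[[508.83978549 127.98801282 106.        ]
 [514.79932409 194.34440068 106.        ]
 [561.29219801 123.3682768  106.        ]
 [567.26342425 190.03032774 106.        ]]
centre [538.04868296 158.93275451 106.        ]
1.4812255616662429 66.62346666514999
1.4814601552507825 66.92895172595973
-0.08784812225950474 52.65546069361762
-0.08204446108681526 52.64117239280096
[[525.05105537 156.58765239 106.        ]
 [525.53813266 163.86988938 106.        ]
 [549.88197392 153.96896546 106.        ]
 [550.54906553 161.41103604 106.        ]]
hole [537.75505687 158.95938582 106.        ]
screws [538.04996855 158.67972226 106.        ] 1.4813429648256724
[21.39643687  1.46569383 93.4948608 ]
[21.69126785  1.46562862 93.49530261]
[21.37224497  1.21381744 93.49493608]
[[253.9859987  225.20744421]
 [254.00306363 210.53542519]
 [254.02055818 195.49403727]] (254.0, 199.2)
```

Run:
```python
from h import *
d=np.load('w2.npz'); c=cam('wrist',{'ee_pos':d['p'],'orientation':d['o']})
M=R.from_rotvec(d['o']).as_matrix()
for n,X in [('bit low',(11,0,46)),('bit up',(11,0,38)),('handle low',(23,0,-10)),('handle up',(23,0,-28)),('pad tip',(10,5,0)),('pad tip',(10,-5,0))]:
    u=proj(c,d['p']+M@np.array(X))[0]; print(n,u,(u-[180,120]+.5)*5-.5)
crop('pics/f.png','pics/f3.png',225,190,60,60,10)
```

```text
bit low [254.02055818 195.49403727] [372.10279089 379.47018633]
bit up [254.01721252 198.55263888] [372.08606262 394.76319438]
handle low [254.01612894 200.97741266] [372.08064468 406.88706329]
handle up [254.00444991 211.83316217] [372.02224956 461.16581083]
pad tip [263.02403978 218.61535815] [417.1201989  495.07679076]
pad tip [244.96650039 218.59376871] [326.83250197 494.96884357]
```

View pics/f3.png

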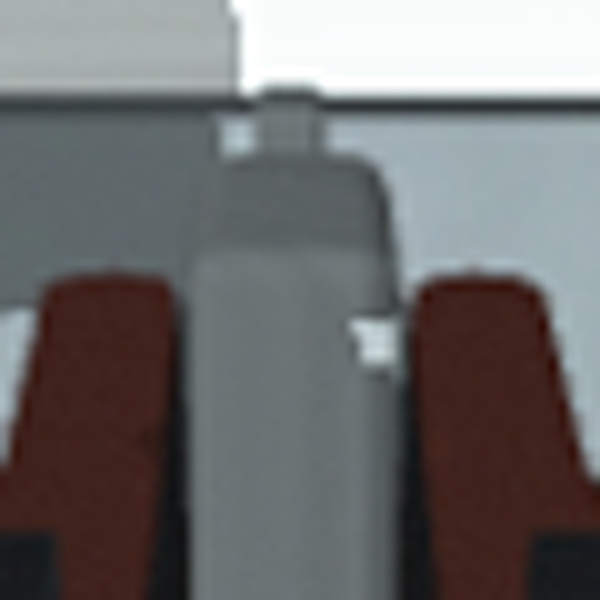

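Emit:
{"op": "carry_out", "data": {"rows": [[[0.008,0.0005,0.005],[0,0,0],1],[[0.01,0.0005,0.01],[0,0,0],1],[[0.005,0.0002,0.015],[0,0,0],1],[[0,0,0.009],[0,0,0],1],[[0,0,0.002],[0,0,0],1],[[0,0,0],[0,0,0],1],[[0,0,0],[0,0,0],1]]}}

```text
t: 7.98
ee_pos: [537.8, 158.6, 159.6]
orientation: [0.139, 3.138, 0.0]
ft_force: [0.0, 0.1, -0.2]
width: 9.7
```

Run:
```python
from h import *
o=readout.get_obs()
M=R.from_rotvec(o['orientation']).as_matrix(); print(np.arctan2(M[1,0],M[0,0]))
print(o['t'],o['ee_pos'],o['ft_force'],o['moment'],o['width'])
for n in ('wrist','side','top'): cv2.imwrite(f'pics/g_{n}.png',imaging.get_image(n)[:,:,::-1])
crop('pics/g_wrist.png','pics/g2.png',190,100,130,120,6)
crop('pics/g_side.png','pics/g3.png',220,190,60,60,10)
crop('pics/g_top.png','pics/g4.png',170,180,60,60,10)
```

```text
3.0533739989328743
7.9833 [537.80070536 158.58571256 159.56085456] [ 0.02836086  0.09676013 -0.24825582] [ 0.1023636  -0.16085509 -0.05686657] 9.691926343646003
```

View pics/g2.png

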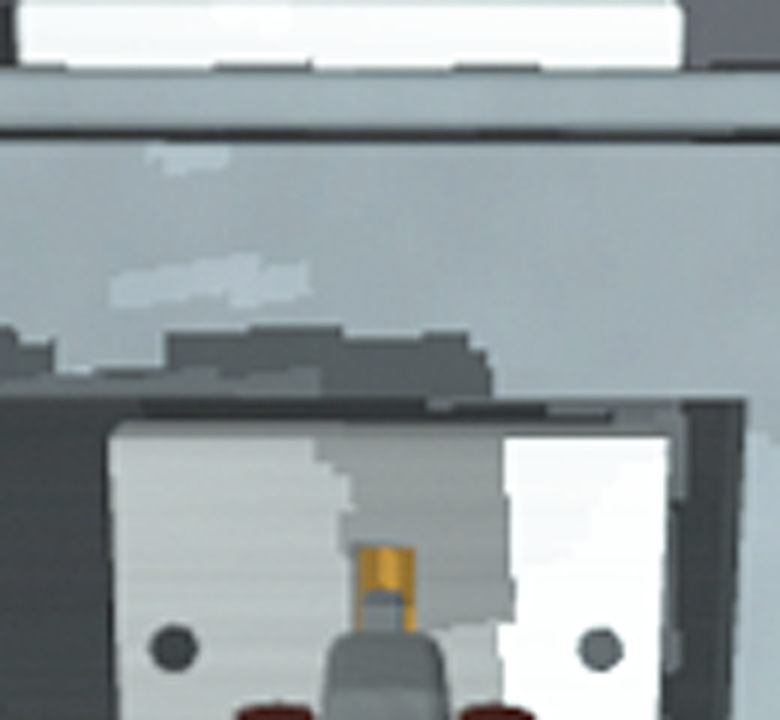

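View pics/g3.png

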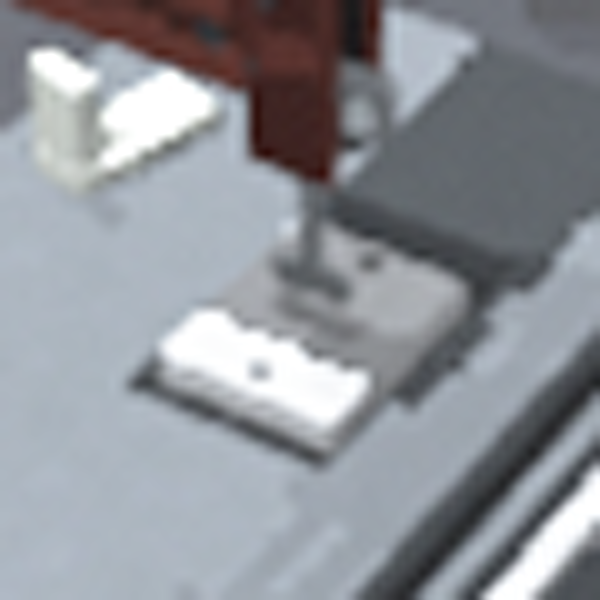

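Run:
```python
from h import *
p=np.array([537.80070536,158.58571256,159.56085456]);o=R.from_euler('z',3.0533739989).as_matrix()@np.diag([1,-1,-1])
c=cam('wrist',{'ee_pos':p,'orientation':R.from_matrix(o).as_rotvec()})
g=lambda u,v:(190+(u+.5)/6-.5,100+(v+.5)/6-.5)
def T(uv,z): return o.T@(back(c,g(*uv),z)-p)
print('screwmid',T(((175+601)/2,649),106)); print('plate',T((115,428),106),T((669,436),106))
print('hole end',T((385,547),106)); 
for b in (45.4,46): print('bit end',T((384,590),p[2]-b), 'handle end',T((384,632),p[2]+10),T((384,682),p[2]+28))
```

```text
screwmid [-0.27781943  0.17726799 53.56085456]
plate [ 26.98404053 -32.1217371   53.56085456] [26.09952009 33.380408   53.56085456]
hole end [12.52693967 -0.19978457 53.56085456]
bit end [ 9.41344362 -0.30394438 45.4       ] handle end [ 20.89901855  -0.22107309 -10.        ] [ 22.32469833  -0.1923571  -28.        ]
bit end [ 9.2486839  -0.30481057 46.        ] handle end [ 20.89901855  -0.22107309 -10.        ] [ 22.32469833  -0.1923571  -28.        ]
```

Emit:
{"op": "carry_out", "data": {"rows": [[[0.0013,0.0004,0],[0,0,0],1],[[0,0,0.003],[0,0,0],1],[[0,0,0.002],[0,0,0],1],[[0,0,0.001],[0,0,0],1],[[0,0,0.001],[0,0,0],1],[[0,0,0.001],[0,0,0],1],[[0,0,0],[0,0,0],1]]}}

```text
t: 8.72
ee_pos: [535.9, 159.0, 151.0]
orientation: [-0.138, -3.138, 0.0]
ft_force: [0.2, 0.4, 0.0]
width: 9.9
```

Emit:
{"op": "carry_out", "data": {"rows": [[[0,0,0.001],[0,0,0],1],[[0,0,0.001],[0,0,0],1],[[0,0,0],[0,0,0],1]]}}

```text
t: 8.97
ee_pos: [535.9, 159.0, 149.1]
orientation: [-0.138, -3.138, 0.0]
ft_force: [-0.8, -0.2, -1.5]
width: 10.0
```

Emit:
{"op": "carry_out", "data": {"rows": [[[0,0,0.001],[0,0,0],1],[[0,0,0.001],[0,0,0],1],[[0,0,0],[0,0,0],1]]}}

```text
t: 9.22
ee_pos: [535.9, 159.0, 147.1]
orientation: [-0.138, -3.138, 0.0]
ft_force: [-0.2, 0.7, -0.9]
width: 9.8
```

Emit:
{"op": "carry_out", "data": {"rows": [[[0,0,0.001],[0,0,0],1],[[0,0,0],[0,0,0],1]]}}

```text
t: 9.38
ee_pos: [535.9, 159.0, 146.1]
orientation: [-0.138, -3.138, 0.0]
ft_force: [-0.7, 0.3, -1.2]
width: 10.0
```

Emit:
{"op": "carry_out", "data": {"rows": [[[0,0,0.001],[0,0,0],1],[[0,0,0.001],[0,0,0],1],[[0,0,0.001],[0,0,0],1],[[0,0,0],[0,0,0],1]]}}

```text
t: 9.72
ee_pos: [535.9, 159.0, 143.0]
orientation: [-0.138, -3.138, 0.0]
ft_force: [-0.3, -0.5, -0.9]
width: 9.8
```

Run:
```python
from h import *
o=readout.get_obs()
print(o['t'],o['ee_pos'],o['ft_force'],o['moment'],o['width'])
cv2.imwrite('pics/i_s.png',imaging.get_image('side')[:,:,::-1]);cv2.imwrite('pics/i_w.png',imaging.get_image('wrist')[:,:,::-1])
a=cv2.resize(cv2.imread('pics/i_s.png')[190:250,220:280],None,fx=6.5,fy=6.5,interpolation=2)
b=cv2.resize(cv2.imread('pics/i_w.png')[140:240,205:305],(390,390),interpolation=2)
cv2.imwrite('pics/i2.png',np.hstack([a,b]))
```

```text
9.7167 [535.86970698 159.00955318 143.04699428] [-0.33414232 -0.52411316 -0.87462118] [ 0.01364668 -0.1480379   0.03622281] 9.763652807629159
```

View pics/i2.png

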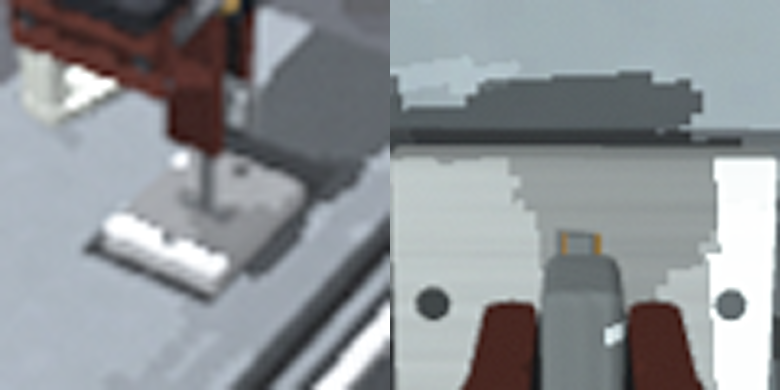

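Emit:
{"op": "carry_out", "data": {"rows": [[[0,0,0.0015],[0,0,0],1],[[0,0,0.0015],[0,0,0],1],[[0,0,0.0015],[0,0,0],1],[[0,0,0.0015],[0,0,0],1],[[0,0,0.0015],[0,0,0],1],[[0,0,0.001],[0,0,0],1],[[0,0,0],[0,0,0],1]]}}

```text
t: 10.4
ee_pos: [535.8, 159.0, 134.5]
orientation: [-0.138, -3.138, 0.0]
ft_force: [-0.5, 0.1, -1.5]
width: 9.5
```

Emit:
{"op": "carry_out", "data": {"rows": [[[0,0,0.001],[0,0,0],1],[[0,0,0.001],[0,0,0],1],[[0,0,0],[0,0,0],1]]}}

```text
t: 10.65
ee_pos: [535.9, 159.0, 132.6]
orientation: [-0.138, -3.138, 0.0]
ft_force: [0.1, -0.5, -0.9]
width: 9.8
```

Emit:
{"op": "carry_out", "data": {"rows": [[[0,0,0.001],[0,0,0],1],[[0,0,0],[0,0,0],1]]}}

```text
t: 10.82
ee_pos: [535.9, 159.0, 131.7]
orientation: [-0.138, -3.138, 0.0]
ft_force: [0.9, -0.1, -0.7]
width: 10.4
```

Emit:
{"op": "carry_out", "data": {"rows": [[[0,0,0.001],[0,0,0],1],[[0,0,0],[0,0,0],1]]}}

```text
t: 10.98
ee_pos: [535.9, 159.0, 130.6]
orientation: [-0.138, -3.138, 0.0]
ft_force: [-0.6, -0.1, -1.2]
width: 9.6
```

Emit:
{"op": "carry_out", "data": {"rows": [[[0,0,0.001],[0,0,0],1],[[0,0,0],[0,0,0],1]]}}

```text
t: 11.15
ee_pos: [536.2, 159.1, 130.1]
orientation: [0.138, 3.138, 0.0]
ft_force: [-1.1, 0.6, 2.7]
width: 9.8
```

Emit:
{"op": "carry_out", "data": {"rows": [[[0,0,0.0005],[0,0,0],1],[[0,0,0],[0,0,0],1]]}}

```text
t: 11.32
ee_pos: [536.2, 159.1, 129.7]
orientation: [0.138, 3.138, 0.0]
ft_force: [-0.8, -1.4, 5.3]
width: 9.8
```

Emit:
{"op": "carry_out", "data": {"rows": [[[0,0.0001,0],[0,0,0.06],1],[[0,0.0001,0],[0,0,0.06],1],[[0,0,0],[0,0,0],1]]}}

```text
t: 11.57
ee_pos: [536.6, 159.3, 129.7]
orientation: [0.329, 3.123, 0.001]
ft_force: [0.5, -0.1, 4.8]
width: 9.9
```

```bash
cat > st.py <<'E'
from h import *
o=readout.get_obs();M=R.from_rotvec(o['orientation']).as_matrix(); print(o['t'],o['ee_pos'],'F',o['ft_force'],'Ftool',M.T@o['ft_force'],'M',o['moment'],'yaw',np.arctan2(M[1,0],M[0,0])-3.0534,o['qpos'][5])
E
python3 st.py
```

```text
11.5667 [536.5540459  159.3432057  129.72849452] F [ 0.54034866 -0.06353802  4.75544309] Ftool [-0.5469485   0.05283247 -4.75481953] M [-0.01024239 -0.08272634 -0.00139426] yaw -0.12167343612611115 -1.0934348964431673
```

Emit:
{"op": "carry_out", "data": {"rows": [[[0,0.0001,0],[0,0,0.08],1],[[0,0.0001,0],[0,0,0.08],1],[[0,0,0],[0,0,0],1]]}}

```text
t: 11.82
ee_pos: [536.5, 159.5, 129.4]
orientation: [0.576, 3.087, 0.0]
ft_force: [1.5, -0.2, 1.7]
width: 10.0
```

```bash
python3 st.py
```

```text
11.8167 [536.48252446 159.47880934 129.3535412 ] F [ 1.50696429 -0.21414428  1.65504366] Ftool [-1.48429277  0.3440031  -1.65363403] M [ 0.01776609 -0.38038074  0.01336389] yaw -0.28042757043940636 -0.9343021190251818
```

Emit:
{"op": "carry_out", "data": {"rows": [[[0,0.0001,0.0003],[0,0,0.08],1],[[0,0.0001,0],[0,0,0.08],1],[[0,0,0],[0,0,0],1]]}}

```text
t: 12.07
ee_pos: [536.5, 159.6, 129.0]
orientation: [0.818, 3.033, 0.0]
ft_force: [1.1, 0.8, 0.7]
width: 9.4
```

```bash
python3 st.py
```

```text
12.0667 [536.5303162  159.62593255 129.01349658] F [1.05748253 0.83376401 0.6803152 ] Ftool [-0.49522344  1.25272697 -0.67947729] M [-0.02429475 -0.4264536   0.08234676] yaw -0.43870841102590097 -0.7757489024897507
```

Emit:
{"op": "carry_out", "data": {"rows": [[[0,0.0001,0],[0,0,0.08],1],[[0,0.0001,0],[0,0,0.08],1],[[0,0,0],[0,0,0],1]]}}

```text
t: 12.32
ee_pos: [536.6, 159.8, 129.0]
orientation: [1.056, 2.958, 0.0]
ft_force: [1.2, -0.8, 0.6]
width: 9.7
```

```bash
python3 st.py
python3 - <<'E'
from h import *
cv2.imwrite('pics/j_s.png',imaging.get_image('side')[:,:,::-1]);cv2.imwrite('pics/j_w.png',imaging.get_image('wrist')[:,:,::-1])
a=cv2.resize(cv2.imread('pics/j_s.png')[175:275,200:300],(390,390),interpolation=2)
b=cv2.resize(cv2.imread('pics/j_w.png')[140:240,205:305],(390,390),interpolation=2)
cv2.imwrite('pics/j2.png',np.hstack([a,b]))
E
```

```text
12.3167 [536.63775792 159.76875298 129.02961238] F [ 1.1997437  -0.79244133  0.64084513] Ftool [-1.43070048  0.14679882 -0.63998198] M [-0.07412352 -0.41281221  0.07512854] yaw -0.5975734552928764 -0.6167164010893602
```

View pics/j2.png

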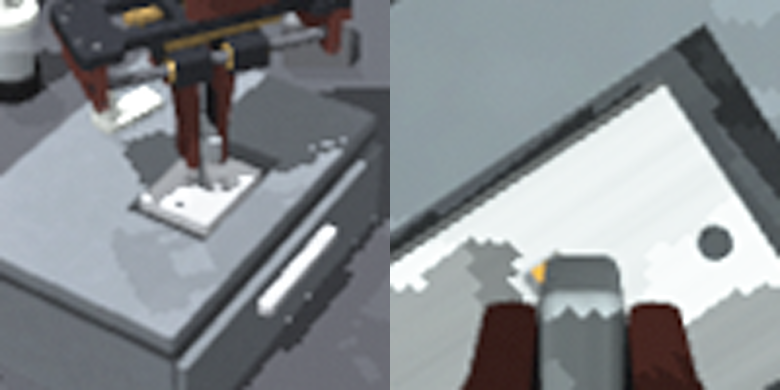

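Emit:
{"op": "carry_out", "data": {"rows": [[[0,0.0001,0],[0,0,0.08],1],[[0,0.0001,0],[0,0,0.08],1],[[0,0.0001,0],[0,0,0.08],1],[[0,0,0],[0,0,0],1]]}}

```text
t: 12.75
ee_pos: [537.0, 160.0, 129.3]
orientation: [1.404, 2.81, 0.001]
ft_force: [2.3, -0.8, 2.9]
width: 9.9
```

```bash
python3 st.py
```

```text
12.75 [536.95377204 160.01559476 129.31432231] F [ 2.2760803  -0.81322284  2.9150745 ] Ftool [-2.01872292  1.33393131 -2.91288813] M [-0.13498405 -0.44346068  0.0400873 ] yaw -0.8383344091640623 -0.3756693035638536
```

Emit:
{"op": "carry_out", "data": {"rows": [[[-0.0003,0.0003,0],[0,0,0.08],1],[[-0.0002,0.0002,0],[0,0,0.08],1],[[0,0,0],[0,0,0],1]]}}

```text
t: 13.0
ee_pos: [537.3, 160.0, 129.2]
orientation: [1.623, 2.69, 0.001]
ft_force: [0.8, 0.6, 2.5]
width: 9.5
```

```bash
python3 st.py
```

```text
13.0 [537.26667665 159.99875048 129.18226578] F [0.84154604 0.57791554 2.46525649] Ftool [ 0.11915359  1.01467231 -2.46493776] M [-0.05787719 -0.35265074  0.02828101] yaw -0.9974169001512094 -0.2173027762400044
```

Emit:
{"op": "carry_out", "data": {"rows": [[[-0.0001,0.0001,0],[0,0,0.08],1],[[0,0.0002,0],[0,0,0.08],1],[[0,0,0],[0,0,0],1]]}}

```text
t: 13.25
ee_pos: [537.5, 160.0, 129.1]
orientation: [-1.832, -2.552, -0.0]
ft_force: [0.1, -0.1, 3.4]
width: 9.7
```

```bash
python3 st.py
python3 - <<'E'
from h import *
cv2.imwrite('pics/k_s.png',imaging.get_image('side')[:,:,::-1]);cv2.imwrite('pics/k_w.png',imaging.get_image('wrist')[:,:,::-1])
a=cv2.resize(cv2.imread('pics/k_s.png')[175:275,200:300],(390,390),interpolation=2)
b=cv2.resize(cv2.imread('pics/k_w.png')[140:240,205:305],(390,390),interpolation=2)
cv2.imwrite('pics/k2.png',np.hstack([a,b]))
E
```

```text
13.25 [537.4829695  160.01672296 129.1245252 ] F [ 0.1286205  -0.08245365  3.37520921] Ftool [-0.11870589  0.09570817 -3.37522264] M [ 0.03103833 -0.21248844  0.02095327] yaw -1.1566547310358801 -0.058068792618261804
```

View pics/k2.png

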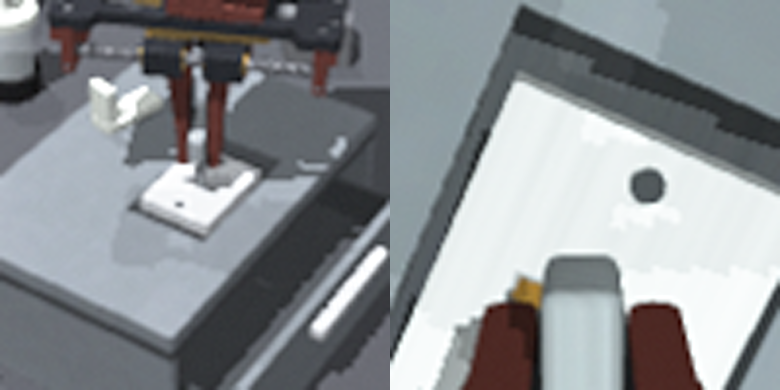

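Emit:
{"op": "carry_out", "data": {"rows": [[[0,0.0001,0],[0,0,0.08],1],[[0,0.0001,0],[0,0,0.08],1],[[0,0,0],[0,0,0.04],1],[[0,0,0],[0,0,0],1]]}}

```text
t: 13.68
ee_pos: [537.7, 160.0, 129.1]
orientation: [2.077, 2.357, 0.0]
ft_force: [0.7, 0.2, 2.6]
width: 9.9
```

```bash
python3 st.py
```

```text
13.6833 [537.72865064 160.00431866 129.05862841] F [0.67440623 0.23065016 2.56267559] Ftool [ 0.1442513   0.69846018 -2.56255232] M [ 0.02884297 -0.22643577  0.01647286] yaw -1.3565489204749839 0.14185683508698366
```

Emit:
{"op": "carry_out", "data": {"rows": [[[0,0,0],[0,0,0.04],1],[[0,0,0],[0,0,0.03],1],[[0,0,0],[0,0,0],1]]}}

```text
t: 13.93
ee_pos: [537.8, 160.0, 129.1]
orientation: [2.158, 2.283, 0.0]
ft_force: [0.7, -0.4, 3.6]
width: 9.9
```

```bash
python3 st.py
```

```text
13.9333 [537.79743161 160.01590911 129.07743517] F [ 0.71232798 -0.38410853  3.62995926] Ftool [-0.42330554  0.69066517 -3.62978633] M [-0.00091197 -0.20569728  0.01380667] yaw -1.4261611397854776 0.21149476703532635
```

Emit:
{"op": "carry_out", "data": {"rows": [[[0,0,0],[0,0,0.03],1],[[0,0,0],[0,0,0.03],1],[[0,0,0],[0,0,0],1]]}}

```text
t: 14.18
ee_pos: [537.8, 160.0, 129.1]
orientation: [2.226, 2.217, 0.001]
ft_force: [1.4, 0.6, 3.1]
width: 9.8
```

```bash
python3 st.py
```

```text
14.1833 [537.82711822 160.0097766  129.05254715] F [1.40163299 0.62018114 3.0814081 ] Ftool [ 0.62612151  1.40020726 -3.08085493] M [ 0.03384688 -0.28843128  0.01250387] yaw -1.4866053886122403 0.2719476069443721
```

Run:
```python
from h import *
cv2.imwrite('pics/l_s.png',imaging.get_image('side')[:,:,::-1]);cv2.imwrite('pics/l_w.png',imaging.get_image('wrist')[:,:,::-1])
a=cv2.resize(cv2.imread('pics/l_s.png')[200:250,225:275],(390,390),interpolation=2)
b=cv2.resize(cv2.imread('pics/l_w.png')[150:230,215:295],(390,390),interpolation=2)
cv2.imwrite('pics/l2.png',np.hstack([a,b]))
```

```text
(no output)
```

View pics/l2.png

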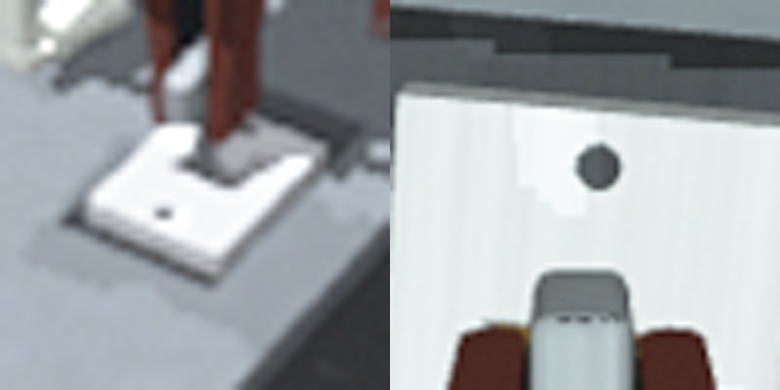

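Emit:
{"op": "carry_out", "data": {"rows": [[[0,0.0001,0],[0,0,0.03],1],[[0,0,0],[0,0,0],1]]}}

```text
t: 14.45
ee_pos: [537.9, 160.0, 129.0]
orientation: [2.261, 2.181, 0.0]
ft_force: [1.0, 0.1, 3.1]
width: 10.2
```

```bash
python3 st.py
```

```text
14.45 [537.85061655 160.00231584 129.01719309] F [1.04958247 0.11249364 3.06223781] Ftool [ 0.15015189  1.0453405  -3.06207384] M [-0.00576424 -0.26254136  0.02120462] yaw -1.5182821648917932 0.3035495242228185
```

Emit:
{"op": "carry_out", "data": {"rows": [[[0,0.0001,0],[0,0,0.03],1],[[0,0,0],[0,0,0],1]]}}

```text
t: 14.62
ee_pos: [537.9, 160.0, 129.0]
orientation: [2.293, 2.147, 0.0]
ft_force: [1.2, 0.1, 3.2]
width: 9.5
```

```bash
python3 st.py
```

```text
14.6167 [537.92297809 159.99032115 129.00327371] F [1.15456652 0.08721084 3.16835583] Ftool [ 0.16301082  1.1465526  -3.16827285] M [-0.00740343 -0.26573833  0.07420717] yaw -1.5482879978312274 0.3335106045581022
```

Emit:
{"op": "carry_out", "data": {"rows": [[[0,0,0],[0,0,0.03],1],[[0,0,0],[0,0,0],1]]}}

```text
t: 14.78
ee_pos: [538.0, 160.0, 129.0]
orientation: [2.325, 2.113, 0.0]
ft_force: [1.6, -0.6, 2.9]
width: 9.8
```

```bash
python3 st.py
```

```text
14.7833 [537.95723611 159.96511706 129.01693359] F [ 1.62148279 -0.59733782  2.8739961 ] Ftool [-0.44023054  1.67158732 -2.87365019] M [ 0.06978625 -0.34003351  0.21771746] yaw -1.577997631012783 0.3633471092106642
```

Emit:
{"op": "carry_out", "data": {"rows": [[[0,0,0],[0,0,0.03],1],[[0,0,0],[0,0,0],1]]}}

```text
t: 14.95
ee_pos: [537.9, 159.9, 129.0]
orientation: [2.356, 2.078, -0.0]
ft_force: [1.1, 0.9, 3.6]
width: 10.1
```

```bash
python3 st.py
```

```text
14.95 [537.93700734 159.89084977 129.00495207] F [1.06145935 0.9075017  3.55790279] Ftool [ 1.03208911  0.94054943 -3.55796099] M [-0.01918935 -0.347145    0.38714005] yaw -1.607712832511687 0.3932003632830495
```

Emit:
{"op": "carry_out", "data": {"rows": [[[0,0,0],[0,0,-0.03],1],[[0,0,-0.0003],[0,0,-0.02],1],[[0,0,0],[0,0,0],1]]}}

```text
t: 15.2
ee_pos: [537.9, 160.0, 129.3]
orientation: [-2.303, -2.137, -0.0]
ft_force: [1.2, 0.6, 2.9]
width: 9.6
```

```bash
python3 st.py
```

```text
15.2 [537.88539805 159.97554572 129.28381799] F [1.20136317 0.55929274 2.8930206 ] Ftool [ 0.64759533  1.15620579 -2.89300164] M [ 0.03862722 -0.33823952  0.0875341 ] yaw -1.557338413242583 0.3425278738863924
```

Emit:
{"op": "carry_out", "data": {"rows": [[[0,0,0],[0,0,0],0.85],[[0,0,0],[0,0,0],0.7],[[0,0,0],[0,0,0],0.6],[[0,0,0],[0,0,0],0.6],[[0,0,0],[0,0,0],0.6],[[0,0,0],[0,0,0],0.6]]}}

```text
t: 15.7
ee_pos: [537.7, 159.9, 129.1]
orientation: [-2.305, -2.134, 0.001]
ft_force: [-0.2, -0.6, -0.5]
width: 34.6
```

Emit:
{"op": "carry_out", "data": {"rows": [[[0,0,-0.005],[0,0,0],0.6],[[0,0,-0.01],[0,0,0],0.6],[[0,0,-0.02],[0,0,0],0.6],[[0,0,-0.02],[0,0,0],0.6],[[0,0,-0.03],[0,0,0],0.6],[[0,0,-0.03],[0,0,0],0.6],[[0,0,-0.02],[0,0,0],0.6],[[0,0,0],[0,0,0],0.6]]}}

```text
t: 16.37
ee_pos: [540.5, 160.7, 270.1]
orientation: [2.302, 2.131, 0.013]
ft_force: [1.6, 0.6, -0.1]
width: 35.2
```

```bash
python3 st.py
python3 - <<'E'
from h import *
for n in ('side','wrist','top'): cv2.imwrite(f'pics/m_{n}.png',imaging.get_image(n)[:,:,::-1])
a=cv2.resize(cv2.imread('pics/m_side.png')[175:275,200:300],(390,390),interpolation=2)
b=cv2.resize(cv2.imread('pics/m_wrist.png')[100:240,180:320],(390,390),interpolation=2)
cv2.imwrite('pics/m2.png',np.hstack([a,b]))
E
```

```text
16.3667 [540.47597474 160.68536286 270.14208653] F [ 1.61147051  0.55389993 -0.11414329] Ftool [0.67583344 1.56304012 0.12971428] M [ 0.00045015 -0.07863762  0.02959692] yaw -1.5595856395724463 0.3448603033395427
```

View pics/m2.png

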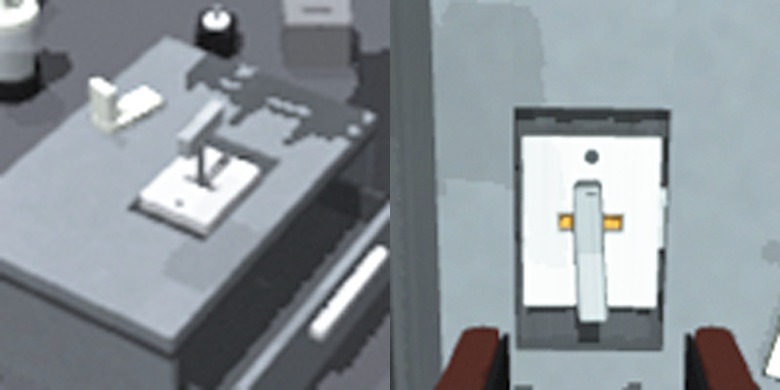

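View pics/m_top.png

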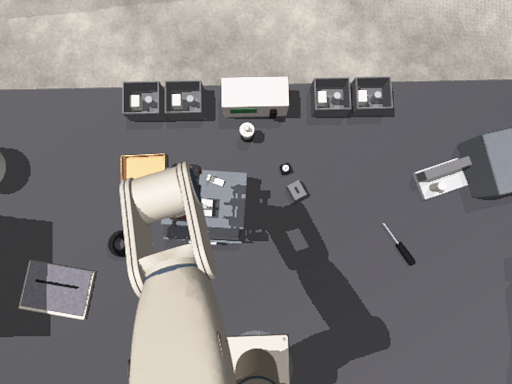

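Emit:
{"op": "carry_out", "data": {"rows": [[[0,0,0],[0,0,0],0.6],[[0,0,0],[0,0,0],0.6],[[0,0,0],[0,0,0],0.6],[[0,0,0],[0,0,0],0.6]]}}

```text
t: 16.85
ee_pos: [537.5, 159.8, 263.4]
orientation: [-2.305, -2.134, 0.002]
ft_force: [0.3, -0.7, 0.7]
width: 35.2
```

```bash
python3 -c "
from workcell import close_job; print(close_job())"
```

```text
the job is handed in; nothing more can be done
None
```

The key is in the lock, turned to its stop, and the drawer is open. I handed the job in at about 17 s of the 72 s allowed.

- **Picking up and fitting:** I found the key and keyhole with the cameras and drew the key straight up out of its stand. The bit went into the slot without any sliding search. It first met the lock's floor at about 3 N and reached about 5 N at full depth.
- **Turning:** I turned it clockwise and eased the side forces, which stayed under about 2.5 N at each reading. The drawer was seen standing open at 1.16 rad. The stop showed as torque rising to 0.39 N m at about 1.6 rad of gripper turn. The stop is specified at 1.4 rad, and I put the difference down to play of the bit in the core, which I could not measure directly. I backed off 0.05 rad to take the load off before letting go.
- **Last checks:** After I let go and rose clear, the pictures showed the key upright in the lock and turned across the slot. The drawer was out, and the jaw, motor and stand looked unmoved. In the top view the arm partly hid the spool and tray; what could be seen of them looked unchanged. The force readings were near zero, so the robot was touching nothing.

No check failed.

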